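# Let down a ratchet bottle clamp

## Robot

A 6-joint arm with a two-finger parallel gripper is mounted at the origin on a cart in front of the work surface, level with it; the furniture and walls round the work are solid. World frame = base frame: x ahead of the robot, y to its left, z up, the work surface at z = 0. Lengths are in m, angles in rad, forces in N, time in s.
With the tool pointing down it reaches from about 0.25 to 0.85 m from the base axis. Payload 12.5 kg.
Tool frame: the origin (TCP) lies at the very end of the fingers, on their centre line; the grasp point (between the pads) lies 19 mm behind it (arm.pinch_z is the distance from the TCP to the grasp point, in m); z points along the fingers, y is the line along which they close (so a half turn about z gives the same grasp; the last joint's range is limited). The gripper opens to 93 mm and grips with 3 to 60 N. Pads are 15 mm wide; open, the fingers measure 128 mm over their backs; the gripper's body (75 mm by 188 mm) begins 65 mm behind the grasp point.
Start: joints at [-1.418, 0.351, 1.652, -0, 1.139, -0.085], TCP at [0.13, -0.535, 0.219] pointing down, gripper open.
Joint ranges: [-2.75, 2.75], [-0.79, 2.1], [0.01, 2.65], [-1.57, 4.71], [0.07, 3.14], [-2.87, 2.87]. Speed limits (rad/s): [2.22, 2.22, 2.79, 3.14, 3.14, 3.14].

## Interface

Orientations are given as a rotation vector (axis times angle).
In Python, from rig import arm gives the robot as it stands.
- The arm moves only by the shell command python3 -m handwheel 'ROWS' [FORCE]. ROWS is JSON, a list of rows, each a list of 3 entries, a list of its own where there are three numbers: the turn, a rotation vector about the tool's x, y, z in degrees, then the shift along the tool's x, y, z in m, then the opening, from 0 (shut) to 1 (fully open). In form: [[[rx, ry, rz], [x, y, z], hand], ...]. A call has 1 to 12 rows; each row shifts and turns the commanded pose from where the row before left it, along the tool's axes as they then stand; what a row does not reach is not made up. A row lasts 1/8 s, in which the tool goes at most 62.5 mm and 10.7 degrees, less where a joint would pass 70% of its speed; a pose out of reach is approached as far as the arm can. A call is refused whole if a number of a shift passes 0.0625 or a number of a turn 10.7, either way. A call with a gripper value outside its range is refused whole. The fingers move at their own pace and stop on an object; FORCE is the grip in N (left out, the last holds). Time passes only in rows, so rows that do not move let the fingers close. It gives the time, the measured TCP pose, the force, the opening and the grip force at its end, in the units of the state.
- arm.read_state(): the state, without advancing time (a new reading comes with each control period).
- arm.get_image(name): name is "side" or "top" or "wrist"; returns a dict with "image" (420x560x3 uint8, red, green, blue), "fx", "fy", "cx", "cy" (pixels), "rvec" (rotation vector, rad) and "tvec" (3), from world to camera coordinates, as OpenCV has them; the wrist camera has in their place "tool_from_camera" (4x4, takes a point from camera to tool coordinates, whose origin is the TCP and whose axes are the flange's). Camera axes: x right, y down, z forward; pixel columns grow to the right and rows downward; lengths in m; the calibration is good to about 2 mm. A picture is of the moment at which its call begins: read the wrist's pose just before it. There is no depth.
- arm.sign_off(): hands the job in; it is judged then, once.
Trained networks look in a picture, given as the dict that the camera call returned (one of the last four; its "shot" number tells which), for a name from the list of things; names that differ only in an ending like _2 or _b are one class to them, and where a whole thing is asked for, a point or a joint stands for the part that bears it (a point fixed in the world has none). Each returns a list of dicts, best first, with "score" (0 to 1); they miss things now and then, are a little off and sometimes report something else, mostly with a low value. They report only what shows in the picture. A call takes as long as a camera call. They do not tell look-alikes from the thing itself.
- arm.boxes_of(picture, name): "point" ([x, y, z] in m, in world coordinates, good to about 4 mm: the middle of the surface that is visible of it).
- arm.place_of(picture, name): "point" ([x, y, z] in m, in world coordinates, good to about 4 mm: a listed point, or the origin of a listed thing).
The state is a dict: "time_s": time; "joints": joint angles; "joint_velocities": joint speeds; "effort": joint torques, N m; "ee_pos": TCP position; "orientation": TCP orientation; "force": force on the tool from outside, world axes, zero at the start; "moment": the same for the moment, N m; "grip_width": opening from 0.0 (shut) to 1.0 (fully open); "grip_force": force on a finger pad.
Only numpy, scipy, OpenCV 4.12 (cv2) and the standard library are available. Lean on these libraries where they do the work, as an engineer would, in place of code of your own. Each camera call takes 0.05 s, during which the arm holds its last target. There are 200 camera calls.

## Task

The bench clamp round the brown bottle has been left wound up, its ratchet pawl holding the spring. Flick the pawl's thumb lever all the way over to the off side, wind the crank on just a little so that the pawl springs clear, then ease the crank slowly back against its spring, never letting it run, and at the end press it home against its stop with about 12 newtons for half a second to seat it, so that the jaw is fully open. Move the lever and the brittle crank knob by gentle pushing with loose or shut fingers, never pinching or forcing them, and leave the bottle standing where it is without shoving it.

Things in the scene. Friction and masses are not known exactly. Their poses are not given: they have to be found in the camera images.
- drum_axis (a point): Point on the vertical axis of the clamp's winch drum, 78 mm above the bench (top of the crank arm). Its axes are the clamp's: z up, y along the clamp from the drum to the jaws and the bottle, x across. The drum carries a toothed ratchet wheel, 82 mm across, 14 teeth, 21 to 33 mm above the bench.
- clamp: The clamp, fixed to the bench: bare aluminium base plate 104 x 345 x 12 mm, along its y: drum with crank, pawl and thumb lever, sliding jaw on two rods, fixed jaw. Origin: on the bench under the drum axis, axes as drum_axis. Plate from y = -60 to +285 mm; jaws up to 70 mm high. A 0.42 m high computer tower stands on the bench behind it to the left, x over 0.55, y 0.13 to 0.31 m.
- drum (a joint): Drum and crank angle, rad. 0 = let down, crank on its hard stop, jaw fully open; grows anticlockwise from above. Starts at 1.9 to 2.45 on the pawl. A spring drives it to 0: at the knob 9 N at 2.2, 4.6 N less per rad down, friction 2 N (added on winding), so it halts itself 0.2 to 0.7 from home and is pushed on with 3 to 4 N. Over 2 rad/s is running away, 0.4 is good. At home seat it with 12 N.
- knob (a point): Centre of the crank's black upright knob, 102 mm above the bench: a round post 16 mm in diameter, 78 to 125 mm above the bench, at the end of the flat crank arm, 65 mm from the drum axis; fast on the arm. Brittle: push it, do not squeeze it; over 25 N breaks it. In the clamp's frame it lies at (190 degrees + drum angle) round the drum axis, counted from x towards y. 30 mm round it is free.
- lever (a joint): Angle of the pawl's thumb lever, rad: 0 = pawl pressed into the wheel, 0.7 = fully off, at a hard stop. Grows clockwise from above; stays where it is left. Takes about 4 N at the pin; more than 25 N bends it. Starts at 0 to 0.1; fully over means past 0.6.
- lever_pin (a point): Centre of the thumb lever's upright steel pin, 70 mm above the bench: round, 12 mm in diameter, free from 49 to 88 mm above the bench, 45 mm from the lever's pivot. At lever 0 it lies 30 degrees from x towards y round the pivot, in the clamp's frame; it is pushed clockwise, towards -y of the clamp. 25 mm is free on its +y side.
- lever_pivot (a point): Point on the vertical pivot axis of lever and pawl, top of the pivot, 56 mm above the bench. Axes as the clamp.
- pawl (a joint): Angle of the pawl against the thumb lever, rad; a light spring between the two pulls it to -0.15. Lever at 0: about 0 = pawl in a tooth. Lever off: about -0.7 = still in the tooth, trapped by its undercut while the drum's load rests on it; over -0.3 = sprung clear. Winding the drum on by 0.01 to 0.1 rad lets it spring out. Not to be touched.
- bottle_centre (a point): Centre (half-way up) of the brown bottle, 58 mm in diameter, 118 mm high, standing loose on the base plate between the jaws, 196 mm from the drum axis; its top is 130 mm above the bench. The jaw is geared to the drum (18 mm per rad): at drum angle 2.4 about 6 mm are left to the bottle.
Mind the look-alikes: they are no part of the job. What is shaped like the part that bears bottle_centre but orange is not meant.

How it is judged:
By the outcome, as a careful person would: the job done as asked, in the order asked, and still so for the second after the job is handed in, with the robot touching nothing.
It also fails if it takes over 72 s, if anything falls off the work surface, if the arm or the gripper's body presses on something with over 40 N, if the wrist force passes 120 N, or if a joint passes its speed limit or range.

## Working session

There is one attempt and no reset: what is moved stays moved. The work goes in short steps, Python scripts to look and compute and a shell command to move; the robot and the scene stay as the last step left them, time stands still between calls to the robot, and variables do not carry over. Pictures are saved under pics/ and viewed, at most 10 in all, crops included, and the job is handed in when it is done.

```bash
ls; mkdir -p pics
cat > h.py <<'E'
import numpy as np, cv2
from rig import arm
from scipy.spatial.transform import Rotation as R
def save(p,n): cv2.imwrite('pics/'+n,p['image'][:,:,::-1])
E
python3 - <<'E'
from h import *
print(arm.read_state())
for c in ('top','side'):
    p=arm.get_image(c); save(p,c+'0.png')
    for n in ('drum_axis','clamp','knob','lever_pin','lever_pivot','bottle_centre'):
        print(c,n,[(np.round(d['point'],4),round(d['score'],2)) for d in arm.place_of(p,n)[:3]])
E
```

```text
pics
{'time_s': 0.0, 'joints': array([-1.41762596e+00,  3.51241820e-01,  1.65241142e+00,  1.47885257e-05,
        1.13909403e+00, -8.46057737e-02]), 'joint_velocities': array([-0.0001284 ,  0.00044737,  0.00053916, -0.00097512, -0.00086757,
       -0.00021032]), 'effort': array([ 1.42469391e-03, -4.97320211e+01, -2.85251606e+01,  6.99427701e-02,
        2.57602637e-02, -1.30882190e-04]), 'ee_pos': array([ 0.1295218 , -0.5341845 ,  0.21810318]), 'orientation': array([-3.11827147e+00, -3.72472074e-01,  4.10689037e-05]), 'force': array([-0.21819891, -0.27720807, -0.29782737]), 'moment': array([ 0.04387508, -0.02357328, -0.03097737]), 'grip_force': 0.0, 'grip_width': 0.9993671618159059}
top drum_axis [(array([ 0.5017, -0.198 ,  0.0808]), 0.67)]
top clamp [(array([ 0.4995, -0.1949, -0.0007]), 0.77)]
top knob [(array([ 0.5672, -0.2144,  0.104 ]), 0.76)]
top lever_pin [(array([ 0.5447, -0.1098,  0.0697]), 0.72)]
top lever_pivot [(array([ 0.5165, -0.1453,  0.0571]), 0.79), (array([ 0.5033, -0.1965,  0.0796]), 0.29)]
top bottle_centre [(array([0.4573, 0.1786, 0.0565]), 0.97), (array([ 0.4402, -0.0088,  0.0724]), 0.89), (array([0.38  , 0.2334, 0.0596]), 0.81)]
side drum_axis [(array([ 0.4999, -0.1964,  0.0791]), 0.84)]
side clamp [(array([ 0.5052, -0.1978,  0.002 ]), 0.86)]
side knob [(array([ 0.563 , -0.2166,  0.1047]), 0.8), (array([ 0.4421, -0.007 ,  0.0704]), 0.2)]
side lever_pin [(array([ 0.5392, -0.1103,  0.0668]), 0.61)]
side lever_pivot []
side bottle_centre [(array([0.459 , 0.1753, 0.0617]), 0.9), (array([0.3833, 0.2404, 0.0593]), 0.84), (array([ 0.4428, -0.0081,  0.0685]), 0.76)]
```

View pics/top0.png

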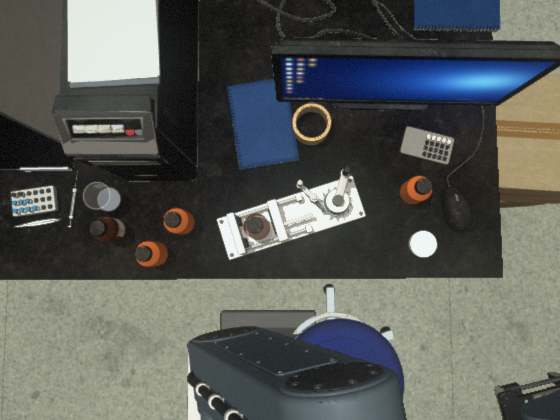

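View pics/side0.png

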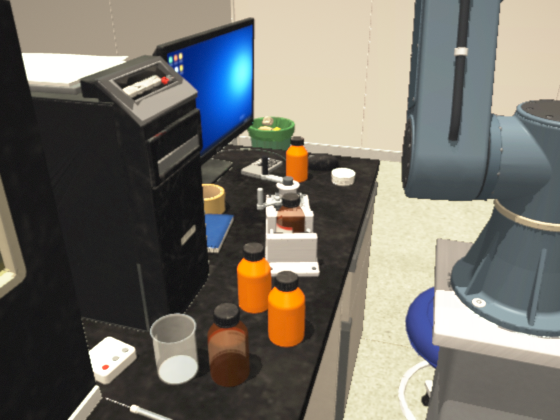

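The top view shows the clamp at about (290,215) px: drum at (338,203), knob at (346,173), pin at (298,183) and the brown bottle in the jaws at (257,226). The side view agrees, and the networks match both. The brown bottle outside the clamp and the orange ones are look-alikes. Next I'll hover over the pin for a close look.

```bash
python3 -m handwheel '[[[0,0,0],[0.048,-0.030,-0.003],0],[[0,0,0],[0.048,-0.030,-0.003],0],[[0,0,0],[0.048,-0.030,-0.003],0],[[0,0,0],[0.048,-0.030,-0.003],0],[[0,0,0],[0.048,-0.030,-0.003],0],[[0,0,0],[0.048,-0.030,-0.003],0],[[0,0,0],[0.048,-0.030,-0.003],0],[[0,0,0],[0.048,-0.030,-0.003],0],[[0,0,0],[0.048,-0.030,-0.003],0],[[0,0,0],[0.048,-0.030,-0.003],0]]' 20
python3 -m handwheel '[[[0,0,-10.4],[0,0,0],0],[[0,0,-10.4],[0,0,0],0],[[0,0,-10.4],[0,0,0],0],[[0,0,-10.4],[0,0,0],0],[[0,0,-10.4],[0,0,0],0],[[0,0,-10.4],[0,0,0],0],[[0,0,-10.4],[0,0,0],0],[[0,0,-10.4],[0,0,0],0],[[0,0,-10.4],[0,0,0],0],[[0,0,-10.4],[0,0,0],0],[[0,0,0],[0,0,0],0]]'
cat >> h.py <<'E'
def pose():
    s=arm.read_state(); return s,s['ee_pos'],R.from_rotvec(s['orientation'])
def look(names,cam='wrist'):
    s,t,r=pose(); p=arm.get_image(cam); out={}
    for n in names: 
        out[n]=[(np.round(d['point'],4),round(d['score'],2)) for d in arm.place_of(p,n)[:2]]; print(n,out[n])
    return p,t,r
E
python3 - <<'E'
from h import *
s,t,r=pose(); print(t,r.as_matrix().round(3).tolist(),s['joints'].round(3),s['force'].round(2))
p,t,r=look(('drum_axis','knob','lever_pin','lever_pivot','bottle_centre'));save(p,'w1.png'); print(p['tool_from_camera'].round(3))
look(('drum_axis','knob','lever_pin','lever_pivot'),'top')
E
```

```text
time_s: 1.95
ee_pos: [0.5266, -0.1283, 0.2489]
orientation: [3.119, 0.373, 0.001]
force: [1.2, -0.7, -0.4]
grip_width: 0.012
grip_force: 0.0
time_s: 3.32
ee_pos: [0.5254, -0.1299, 0.2487]
orientation: [-1.629, -2.687, 0.0]
force: [1.1, -0.2, -0.6]
grip_width: 0.004
grip_force: 0.0
[ 0.52537876 -0.12988684  0.24865433] [[-0.463, 0.887, -0.0], [0.887, 0.463, -0.0], [-0.0, -0.0, -1.0]] [-0.328  0.305  1.639 -0.     1.198 -0.809] [ 1.12 -0.21 -0.65]
drum_axis [(array([ 0.4997, -0.2002,  0.0772]), 0.85)]
knob []
lever_pin [(array([ 0.5392, -0.1099,  0.0736]), 0.81)]
lever_pivot [(array([ 0.5052, -0.1421,  0.0553]), 0.79)]
bottle_centre [(array([ 0.4406, -0.0071,  0.0704]), 0.63)]
[[ 0.001 -0.966 -0.259  0.072]
 [ 1.     0.001  0.    -0.001]
 [-0.    -0.259  0.966 -0.165]
 [ 0.     0.     0.     1.   ]]
drum_axis [(array([ 0.5027, -0.2009,  0.0791]), 0.96)]
knob []
lever_pin [(array([ 0.514 , -0.1449,  0.0548]), 0.23)]
lever_pivot [(array([ 0.5127, -0.1395,  0.0548]), 0.62)]
```

View pics/w1.png

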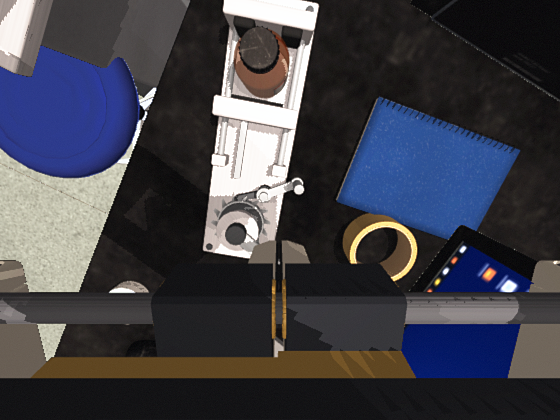

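The wrist view shows the pivot near (264,195), the pin near (298,185), and the drum hub near (236,232). I'll enlarge it to pin these down.

```bash
python3 - <<'E'
from h import *
i=cv2.imread('pics/w1.png')[150:260,195:325]
cv2.imwrite('pics/w1c.png',cv2.resize(i,None,fx=5,fy=5,interpolation=cv2.INTER_CUBIC))
E
cat >> h.py <<'E'
def ray(p,t,r,u,v,z):
    T=p['tool_from_camera']; d=T[:3,:3]@np.array([(u-p['cx'])/p['fx'],(v-p['cy'])/p['fy'],1]); o=T[:3,3]
    o=t+r.apply(o); d=r.apply(d); return o+d*(z-o[2])/d[2]
E
```

```text
(no output)
```

View pics/w1c.png

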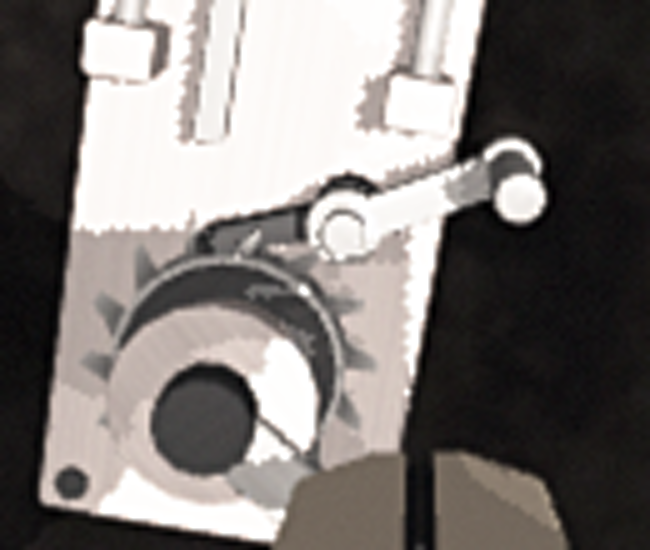

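The crop puts the pin top at (299,189), the pivot top at (263.6,196.4) and the hub at (236,233.6), with lever and pawl engaged. The rod post sits clear, about 25 mm to the pin's −x side.

Run:
```python
from h import *
s,t,r=pose(); p=arm.get_image('wrist')
for n,u,v,z in (('pin',299,189.4,.088),('pivot',263.6,196.4,.056),('hub',235.8,233.6,.080),('hub',235.8,233.6,.090),('hole?',209.4,246.5,.012)):
    print(n,ray(p,t,r,u,v,z).round(4))
pin=ray(p,t,r,299,189.4,.088); piv=ray(p,t,r,263.6,196.4,.056); d=pin-piv; print(np.hypot(*d[:2]),np.degrees(np.arctan2(d[1],d[0])))
```

```text
pin [ 0.5405 -0.1094  0.088 ]
pivot [ 0.5102 -0.1421  0.056 ]
hub [ 0.4999 -0.1938  0.08  ]
hub [ 0.4996 -0.1899  0.09  ]
hole? [ 0.4757 -0.2561  0.012 ]
0.04461550674274238 47.20371244652675
```

```bash
python3 -m handwheel '[[[0,0,0],[0.0285,0.027,0],0],[[0,0,0],[0,0,0.045],0],[[0,0,0],[0,0,0.045],0],[[0,0,0],[0,0,0.03],0],[[0,0,0],[0,0,0],0]]'
python3 -m handwheel '[[[0,0,0],[0,0,0.022],0],[[0,0,0],[0,0,0.022],0],[[0,0,0],[0,0,0.022],0],[[0,0,0],[0,0,0],0]]'
```

```text
time_s: 4.55
ee_pos: [0.535, -0.0918, 0.127]
orientation: [-1.625, -2.684, 0.002]
force: [-0.2, 0.0, 0.5]
grip_width: 0.006
grip_force: 0.0
time_s: 5.05
ee_pos: [0.5362, -0.0921, 0.063]
orientation: [-1.627, -2.687, 0.0]
force: [0.1, 0.6, -0.1]
grip_width: 0.003
grip_force: 0.0
```

```bash
python3 -m handwheel '[[[0,0,0],[-0.004,0,0],0],[[0,0,0],[-0.004,0,0],0],[[0,0,0],[-0.003,0,0],0],[[0,0,0],[-0.003,0,0],0],[[0,0,0],[-0.003,0,0],0],[[0,0,0],[-0.003,0,0],0]]'
python3 -m handwheel '[[[0,0,0],[-0.003,0,0],0],[[0,0,0],[-0.003,0,0],0],[[0,0,0],[-0.003,0,0],0],[[0,0,0],[-0.002,0,0],0]]'
```

```text
time_s: 5.8
ee_pos: [0.5454, -0.11, 0.0626]
orientation: [-1.627, -2.687, 0.0]
force: [0.9, 3.8, 1.7]
grip_width: -0.001
grip_force: 1.7
time_s: 6.3
ee_pos: [0.5502, -0.1198, 0.0625]
orientation: [-1.627, -2.687, 0.001]
force: [-2.6, 2.7, 2.4]
grip_width: 0.006
grip_force: 2.0
```

```bash
python3 -m handwheel '[[[0,0,0],[-0.0015,0,0],0],[[0,0,0],[-0.001,0,0],0]]'
python3 -m handwheel '[[[0,0,0],[-0.001,0,0],0]]'
```

```text
time_s: 6.55
ee_pos: [0.5511, -0.1218, 0.0624]
orientation: [-1.626, -2.686, 0.001]
force: [-4.5, 2.5, 2.9]
grip_width: 0.004
grip_force: 2.3
time_s: 6.68
ee_pos: [0.5514, -0.1226, 0.0624]
orientation: [-1.626, -2.686, 0.001]
force: [-2.8, 3.4, 2.9]
grip_width: 0.007
grip_force: 2.4
```

```bash
python3 -m handwheel '[[[0,0,0],[-0.001,0,0],0]]'
python3 -m handwheel '[[[0,0,0],[-0.001,0,0],0]]'
```

```text
time_s: 6.8
ee_pos: [0.5515, -0.1231, 0.0624]
orientation: [-1.626, -2.685, 0.0]
force: [-7.0, 8.8, 5.3]
grip_width: 0.004
grip_force: 5.6
time_s: 6.92
ee_pos: [0.5516, -0.1232, 0.0623]
orientation: [-1.625, -2.684, -0.0]
force: [-8.3, 13.2, 8.3]
grip_width: 0.008
grip_force: 8.0
```

The lever is hard against its stop: about 16 N, position stalled, and travel matches 0.7 rad. I'll back off, rise, and view the knob.

```bash
python3 -m handwheel '[[[0,0,0],[0.008,0,0],0],[[0,0,0],[0,0,-0.04],0],[[0,0,0],[0,0,-0.05],0],[[0,0,0],[0,0,-0.05],0.35],[[0,0,0],[-0.04,-0.011,-0.04],0.35],[[0,0,0],[-0.04,-0.011,0],0.35],[[0,0,0],[-0.04,-0.011,0],0.35],[[0,0,0],[-0.04,-0.011,0],0.35],[[0,0,0],[-0.01,-0.002,0],0.35],[[0,0,0],[0,0,0],0.35],[[0,0,0],[0,0,0],0.35]]'
python3 - <<'E'
from h import *
p,t,r=look(('drum_axis','knob','lever_pin','lever_pivot'));save(p,'w2.png'); print(t)
E
```

```text
time_s: 8.3
ee_pos: [0.5874, -0.2883, 0.2428]
orientation: [1.626, 2.688, 0.0]
force: [0.5, -0.3, 0.2]
grip_width: 0.356
grip_force: 0.0
drum_axis [(array([ 0.5034, -0.1978,  0.0798]), 0.98)]
knob []
lever_pin [(array([ 0.5511, -0.1384,  0.0721]), 0.81)]
lever_pivot [(array([ 0.5056, -0.1397,  0.0547]), 0.56)]
[ 0.58742619 -0.28825315  0.24276118]
```

View pics/w2.png

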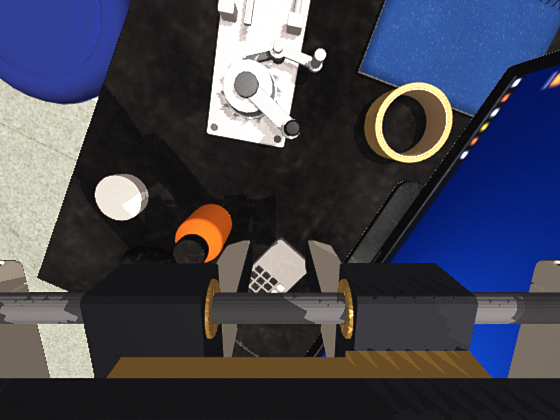

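The knob top is at about (292,129) and the hub at (247,84). The pin now lies at about 6° from the pivot, so the lever is fully off.

Run:
```python
from h import *
s,t,r=pose(); p=arm.get_image('wrist')
g=cv2.resize(p['image'][60:160,200:340][:,:,::-1],None,fx=5,fy=5,interpolation=cv2.INTER_CUBIC); cv2.imwrite('pics/w2c.png',g)
for z in (.125,): print('knob',ray(p,t,r,292,127.5,z).round(4))
for z in (.078,.085,.09): print('hub',z,ray(p,t,r,247,84,z).round(4))
```

```text
knob [ 0.562 -0.214  0.125]
hub 0.078 [ 0.5007 -0.1956  0.078 ]
hub 0.085 [ 0.5018 -0.1962  0.085 ]
hub 0.09 [ 0.5026 -0.1966  0.09  ]
```

View pics/w2c.png

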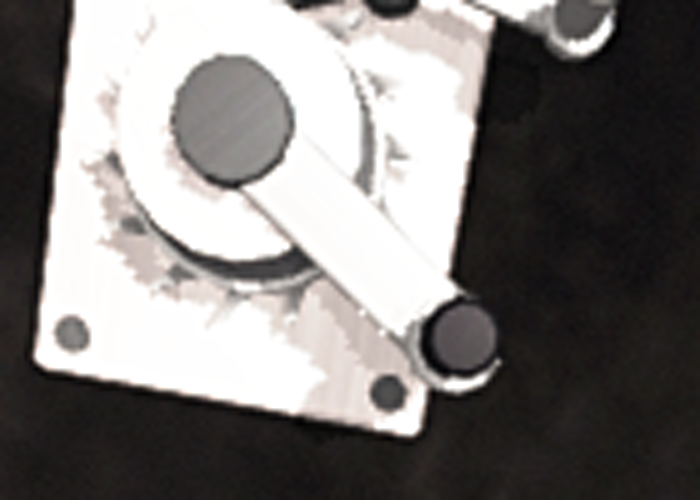

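```bash
python3 -m handwheel '[[[0,0,-9.4],[0.016,0,0],0.28],[[0,0,-9.4],[0.016,0,0],0.28],[[0,0,-9.4],[0.016,0,0],0.28],[[0,0,-9.4],[0.016,0,0],0.28],[[0,0,-9.4],[0.016,0,0],0.28],[[0,0,0],[0,0,0],0.28],[[0,0,0],[0,0,0],0.28]]'
cat > rem.py <<'E'
from h import *
import sys
# usage: rem.py crank_world_deg radius_mm z  -> remaining in tool axes
A=np.array([.5018,-.197]); a=np.radians(float(sys.argv[1])); rad=float(sys.argv[2])/1e3
s,t,r=pose(); m=r.as_matrix(); phi=np.degrees(np.arctan2(m[1,0],m[0,0]))
T=np.r_[A+rad*np.array([np.cos(a),np.sin(a)]),float(sys.argv[3])]
d=t[:2]-A; fl=r.inv().apply(s['force'])
print('t',t.round(4),'phi',round(phi,1),'polar ang',round(np.degrees(np.arctan2(d[1],d[0])),1),'rad',round(np.hypot(*d)*1e3,1),'tool shift',r.inv().apply(T-t).round(4),'turn z',round((phi-180-float(sys.argv[1])+180)%360-180,1),'force tool',fl.round(1),'grip',s['grip_width'].round(3),'F',s['grip_force'],'j',s['joints'].round(2),'tm',s['time_s'])
E
python3 rem.py -15.4 64.5 0.088
```

```text
time_s: 9.48
ee_pos: [0.5315, -0.2359, 0.2428]
orientation: [0.426, 3.112, -0.0]
force: [0.4, -0.7, -0.0]
grip_width: 0.277
grip_force: 0.0Traceback (most recent call last):
  File "rem.py", line 8, in <module>
    print('t',t.round(4),'phi',round(phi,1),'polar ang',round(np.degrees(np.arctan2(d[1],d[0])),1),'rad',round(np.hypot(*d)*1e3,1),'tool shift',r.inv().apply(T-t).round(4),'turn z',round((phi-180-float(sys.argv[1])+180)%360-180,1),'force tool',fl.round(1),'grip',s['grip_width'].round(3),'F',s['grip_force'],'j',s['joints'].round(2),'tm',s['time_s'])
                                                                                                                                                                                                                                                                       ^^^^^^^^^^^^^^^^^^^^^
AttributeError: 'float' object has no attribute 'round'
```

```bash
sed -i "s/s\['grip_width'\].round(3)/round(s['grip_width'],3)/" rem.py; python3 rem.py -15.4 64.5 0.088
```

```text
t [ 0.5315 -0.2359  0.2428] phi 164.4 polar ang -52.6 rad 48.9 tool shift [-0.0254  0.0297  0.1548] turn z -0.2 force tool [-0.5 -0.5  0. ] grip 0.277 F 0.0 j [-0.5   0.38  1.54  0.    1.22 -1.8 ] tm 9.475
```

```bash
python3 -m handwheel '[[[0,0,0],[-0.0254,0.0297,0],0.28],[[0,0,0],[0,0,0.05],0.28],[[0,0,0],[0,0,0.05],0.28],[[0,0,0],[0,0,0],0.28],[[0,0,0],[0,0,0],0.28]]'; python3 rem.py -15.4 64.5 0.088
python3 - <<'E'
from h import *
p=arm.get_image('wrist'); save(p,'w3.png')
E
```

```text
time_s: 10.1
ee_pos: [0.5644, -0.2143, 0.1445]
orientation: [0.422, 3.111, -0.001]
force: [0.2, 0.3, -0.2]
grip_width: 0.275
grip_force: 0.0
t [ 0.5644 -0.2143  0.1445] phi 164.6 polar ang -15.4 rad 65.0 tool shift [0.0006 0.0001 0.0565] turn z -0.0 force tool [-0.2  0.3  0.2] grip 0.275 F 0.0 j [-0.44  0.53  1.58  0.    1.03 -1.74] tm 10.1
```

View pics/w3.png

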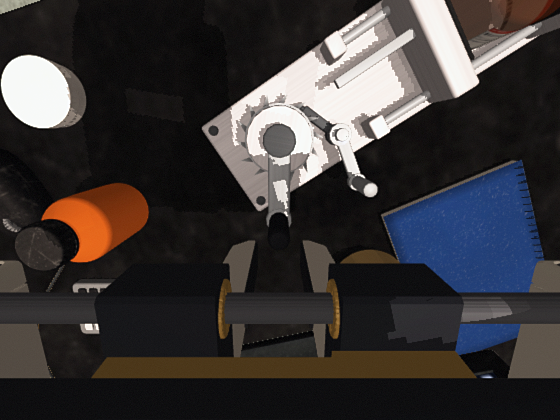

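The knob top at (278,228) lies centred between the fingertips (245 and 310), with the crank aligned to the tool. Descending.

```bash
python3 -m handwheel '[[[0,0,0],[0,0,0.02],0.28],[[0,0,0],[0,0,0.02],0.28],[[0,0,0],[0,0,0.015],0.28],[[0,0,0],[0,0,0],0.28]]'; python3 rem.py -15.4 65 0.088
```

```text
time_s: 10.65
ee_pos: [0.5634, -0.2138, 0.0878]
orientation: [-0.421, -3.113, -0.0]
force: [0.7, 0.3, 0.2]
grip_width: 0.278
grip_force: 0.0
t [ 0.5634 -0.2138  0.0878] phi 164.6 polar ang -15.2 rad 63.9 tool shift [-0.0011 -0.0002 -0.0002] turn z 0.0 force tool [-0.6  0.4 -0.2] grip 0.278 F 0.0 j [-0.44  0.6   1.61  0.    0.93 -1.74] tm 10.65
```

```bash
python3 -m handwheel '[[[0,0,0],[0,0.002,0],0.28],[[0,0,0],[0,0.002,0],0.28],[[0,0,0],[0,0.001,0],0.28]]';  python3 rem.py -15.4 65 0.088
python3 -m handwheel '[[[0,0,0],[0,0.001,0],0.28],[[0,0,0],[0,0.001,0],0.28]]';  python3 rem.py -15.4 65 0.088
```

```text
time_s: 11.02
ee_pos: [0.565, -0.2092, 0.0883]
orientation: [0.42, 3.112, -0.001]
force: [-1.4, -3.9, 1.5]
grip_width: 0.281
grip_force: 2.0
t [ 0.565  -0.2092  0.0883] phi 164.6 polar ang -10.9 rad 64.4 tool shift [-0.0008 -0.0051  0.0003] turn z 0.0 force tool [ 0.4 -4.1 -1.5] grip 0.281 F 1.996086873114109 j [-0.43  0.6   1.62 -0.    0.93 -1.73] tm 11.025
time_s: 11.28
ee_pos: [0.5654, -0.2081, 0.0883]
orientation: [0.42, 3.112, -0.003]
force: [-2.6, -8.4, 3.2]
grip_width: 0.285
grip_force: 4.6
t [ 0.5654 -0.2081  0.0883] phi 164.6 polar ang -9.9 rad 64.6 tool shift [-0.0007 -0.0062  0.0003] turn z 0.0 force tool [ 0.3 -8.8 -3.2] grip 0.285 F 4.62594669952523 j [-0.43  0.6   1.62 -0.    0.93 -1.73] tm 11.275
```

```bash
python3 -m handwheel '[[[0,0,0],[0,0.001,0],0.28],[[0,0,0],[0,0.001,0],0.28],[[0,0,-1],[0,0.001,0],0.28]]';  python3 rem.py -15.4 65 0.088
python3 -m handwheel '[[[0,0,0],[0,0.001,0],0.28],[[0,0,-1],[0,0.001,0],0.28]]';  python3 rem.py -15.4 65 0.088
```

```text
time_s: 11.65
ee_pos: [0.5661, -0.2059, 0.0882]
orientation: [0.392, 3.116, -0.004]
force: [-3.4, -11.0, 4.2]
grip_width: 0.281
grip_force: 6.2
t [ 0.5661 -0.2059  0.0882] phi 165.6 polar ang -7.9 rad 64.9 tool shift [-0.0005 -0.0085  0.0003] turn z 1.0 force tool [  0.5 -11.6  -4.1] grip 0.281 F 6.163791126931812 j [-0.42  0.6   1.62 -0.    0.92 -1.74] tm 11.65
time_s: 11.9
ee_pos: [0.5665, -0.204, 0.0882]
orientation: [0.365, 3.119, -0.004]
force: [-4.0, -10.9, 4.1]
grip_width: 0.283
grip_force: 6.2
t [ 0.5665 -0.204   0.0882] phi 166.6 polar ang -6.2 rad 65.1 tool shift [-0.0004 -0.0105  0.0003] turn z 2.0 force tool [  1.4 -11.6  -4. ] grip 0.283 F 6.224312613558141 j [-0.42  0.6   1.62 -0.    0.92 -1.76] tm 11.9
```

```bash
python3 -m handwheel '[[[0,0,0],[0,0.001,0],0.28],[[0,0,-1],[0,0.001,0],0.28],[[0,0,0],[0,0,0],0.28]]';  python3 rem.py -15.4 65 0.088
python3 - <<'E'
from h import *
p=arm.get_image('wrist'); a=p['image'][80:240,220:420]; b=cv2.cvtColor(cv2.imread('pics/w3.png'),cv2.COLOR_BGR2RGB)[80:240,220:420]
save({'image':cv2.resize(np.hstack([b,a]),None,fx=2,fy=2,interpolation=cv2.INTER_CUBIC)},'w4.png')
E
```

```text
time_s: 12.28
ee_pos: [0.5669, -0.202, 0.0882]
orientation: [0.338, 3.123, -0.004]
force: [-3.5, -10.3, 3.5]
grip_width: 0.286
grip_force: 5.9
t [ 0.5669 -0.202   0.0882] phi 167.6 polar ang -4.3 rad 65.3 tool shift [-0.0002 -0.0125  0.0002] turn z 3.0 force tool [  1.2 -10.8  -3.4] grip 0.286 F 5.872012347294913 j [-0.42  0.6   1.62 -0.    0.92 -1.77] tm 12.275
```

View pics/w4.png

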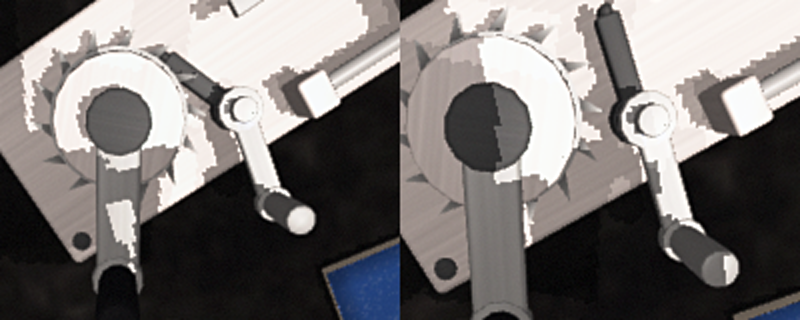

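The right half shows the pawl (dark arm) swung well clear of the wheel. Now easing back at about 0.4 rad/s, with the knob resting on the finger.

```bash
python3 -m handwheel '[[[0,0,1.5],[0,-0.0017,0],0.28],[[0,0,2.5],[0,-0.0028,0],0.28],[[0,0,3],[0.0001,-0.0034,0],0.28],[[0,0,3],[0.0001,-0.0034,0],0.28],[[0,0,3],[0.0001,-0.0034,0],0.28],[[0,0,3],[0.0001,-0.0034,0],0.28],[[0,0,3],[0.0001,-0.0034,0],0.28],[[0,0,3],[0.0001,-0.0034,0],0.28]]';  python3 rem.py -30 65 0.088
```

```text
time_s: 13.32
ee_pos: [0.5579, -0.2245, 0.0884]
orientation: [0.93, 2.998, -0.003]
force: [0.4, -8.8, 1.7]
grip_width: 0.28
grip_force: 3.4
t [ 0.5579 -0.2245  0.0884] phi 145.5 polar ang -26.1 rad 62.5 tool shift [-0.003  -0.004   0.0004] turn z -4.5 force tool [-5.3 -7.  -1.7] grip 0.28 F 3.378705531649757 j [-0.46  0.6   1.62 -0.    0.92 -1.43] tm 13.325
```

```bash
python3 -m handwheel '[[[0,0,2.3],[-0.0008,-0.0033,0],0.28],[[0,0,2.3],[-0.0008,-0.0033,0],0.28],[[0,0,2.5],[-0.0006,-0.0034,0],0.28],[[0,0,2.5],[-0.0005,-0.0034,0],0.28],[[0,0,3],[-0.0003,-0.0034,0],0.28],[[0,0,3],[-0.0002,-0.0034,0],0.28]]';  python3 rem.py -53 65 0.088
```

```text
time_s: 14.08
ee_pos: [0.5461, -0.2407, 0.0879]
orientation: [-1.329, -2.846, 0.001]
force: [-4.0, -3.2, 3.8]
grip_width: 0.283
grip_force: 2.5
t [ 0.5461 -0.2407  0.0879] phi 129.9 polar ang -44.6 rad 62.2 tool shift [-0.003  -0.0093 -0.0001] turn z 2.9 force tool [ 0.2 -5.1 -3.8] grip 0.283 F 2.470669155882206 j [-0.49  0.59  1.63 -0.    0.92 -1.19] tm 14.075
```

```bash
python3 -m handwheel '[[[0,0,3],[-0.0004,-0.0034,0],0.28],[[0,0,3],[-0.0004,-0.0034,0],0.28],[[0,0,3],[-0.0004,-0.0034,0],0.28],[[0,0,3],[-0.0004,-0.0034,0],0.28],[[0,0,3],[-0.0004,-0.0034,0],0.28],[[0,0,3],[-0.0004,-0.0034,0],0.28],[[0,0,3],[-0.0004,-0.0034,0],0.28],[[0,0,3],[-0.0004,-0.0034,0],0.28]]';  python3 rem.py -73 65 0.088
```

```text
time_s: 15.08
ee_pos: [0.5239, -0.2559, 0.0875]
orientation: [-1.891, -2.506, 0.0]
force: [-3.0, 1.0, 0.7]
grip_width: 0.276
grip_force: 1.4
t [ 0.5239 -0.2559  0.0875] phi 105.9 polar ang -69.4 rad 62.9 tool shift [-0.0023 -0.0039 -0.0005] turn z -1.1 force tool [ 1.8 -2.6 -0.7] grip 0.276 F 1.4080449640459847 j [-0.53  0.57  1.67  0.    0.9  -0.81] tm 15.075
```

```bash
python3 -m handwheel '[[[0,0,3],[-0.0003,-0.0034,0],0.28],[[0,0,3],[-0.0003,-0.0034,0],0.28],[[0,0,3],[-0.0003,-0.0034,0],0.28],[[0,0,3],[-0.0003,-0.0034,0],0.28],[[0,0,3],[-0.0003,-0.0034,0],0.28],[[0,0,3],[-0.0003,-0.0034,0],0.28],[[0,0,3],[-0.0003,-0.0034,0],0.28],[[0,0,3],[-0.0003,-0.0034,0],0.28]]';  python3 rem.py -98 65 0.088
```

```text
time_s: 16.08
ee_pos: [0.4976, -0.2608, 0.0875]
orientation: [-2.372, -2.059, 0.0]
force: [-1.3, 0.7, -1.1]
grip_width: 0.28
grip_force: 0.5
t [ 0.4976 -0.2608  0.0875] phi 81.9 polar ang -93.8 rad 64.0 tool shift [-0.0012 -0.0047 -0.0005] turn z -0.1 force tool [ 0.5 -1.4  1.1] grip 0.28 F 0.5068461255177681 j [-0.57  0.54  1.73  0.    0.88 -0.43] tm 16.075
```

```bash
python3 -m handwheel '[[[0,0,3],[-0.0002,-0.0034,0],0.28],[[0,0,3],[-0.0002,-0.0034,0],0.28],[[0,0,3],[-0.0002,-0.0034,0],0.28],[[0,0,3],[-0.0002,-0.0034,0],0.28],[[0,0,3],[-0.0002,-0.0034,0],0.28],[[0,0,3],[-0.0002,-0.0034,0],0.28]]';  python3 rem.py -117 65 0.088
```

```text
time_s: 16.82
ee_pos: [0.478, -0.2568, 0.0876]
orientation: [-2.665, -1.663, -0.0]
force: [0.4, 0.4, 0.0]
grip_width: 0.28
grip_force: 0.0
t [ 0.478  -0.2568  0.0876] phi 63.9 polar ang -111.7 rad 64.3 tool shift [-0.0009 -0.006  -0.0004] turn z 0.9 force tool [ 0.5  0.2 -0. ] grip 0.28 F 0.0 j [-0.58  0.51  1.78  0.    0.85 -0.12] tm 16.825
```

```bash
python3 -m handwheel '[[[0,0,2.4],[-0.0002,-0.0034,0],0.28],[[0,0,2.4],[-0.0001,-0.0034,0],0.28],[[0,0,2.4],[-0.0001,-0.0034,0],0.28],[[0,0,2.4],[0,-0.0034,0],0.28],[[0,0,2.4],[0,-0.0034,0],0.28],[[0,0,2.4],[0,-0.0034,0],0.28]]';  python3 rem.py -125 65 0.088
```

```text
time_s: 17.58
ee_pos: [0.4608, -0.2466, 0.0878]
orientation: [2.852, 1.316, 0.001]
force: [0.5, -1.3, -1.1]
grip_width: 0.281
grip_force: 0.7
t [ 0.4608 -0.2466  0.0878] phi 49.5 polar ang -129.6 rad 64.4 tool shift [-0.0003  0.0052 -0.0002] turn z -5.5 force tool [-0.6  1.2  1.1] grip 0.281 F 0.6707879082568979 j [-0.58  0.48  1.83  0.    0.83  0.13] tm 17.575
```

```bash
python3 -m handwheel '[[[0,0,2.4],[0.0001,-0.003,0],0.28],[[0,0,2.4],[0.0001,-0.003,0],0.28],[[0,0,2.4],[0.0001,-0.003,0],0.28],[[0,0,2.4],[0.0002,-0.003,0],0.28],[[0,0,2.4],[0.0002,-0.003,0],0.28],[[0,0,2.4],[0.0002,-0.003,0],0.28],[[0,0,2.4],[0.0002,-0.003,0],0.28]]';  python3 rem.py -150 65 0.088
```

```text
time_s: 18.45
ee_pos: [0.4476, -0.2308, 0.0879]
orientation: [3.013, 0.885, 0.001]
force: [-1.0, -4.3, -0.1]
grip_width: 0.279
grip_force: 1.5
t [ 0.4476 -0.2308  0.0879] phi 32.7 polar ang -148.1 rad 63.9 tool shift [-0.001  -0.0022 -0.0001] turn z 2.7 force tool [-3.2  3.1  0.1] grip 0.279 F 1.5142390900319924 j [-0.57  0.45  1.88 -0.    0.81  0.43] tm 18.45
```

```bash
python3 -m handwheel '[[[0,0,1.5],[0.0001,-0.002,0],0.28],[[0,0,1.5],[0.0001,-0.002,0],0.28],[[0,0,1],[0.0001,-0.0015,0],0.28],[[0,0,1],[0.0001,-0.001,0],0.28]]';  python3 rem.py -157 65 0.088
python3 -m handwheel '[[[0,0,0],[0.0001,-0.001,0],0.28]]';  python3 rem.py -157 65 0.088
```

```text
time_s: 18.95
ee_pos: [0.4444, -0.2247, 0.0877]
orientation: [3.05, 0.754, 0.0]
force: [-1.1, -2.8, 1.2]
grip_width: 0.284
grip_force: 1.5
t [ 0.4444 -0.2247  0.0877] phi 27.8 polar ang -154.3 rad 63.7 tool shift [-0.0011 -0.0031 -0.0003] turn z 4.8 force tool [-2.3  1.9 -1.2] grip 0.284 F 1.5017341842030874 j [-0.56  0.44  1.9  -0.    0.8   0.52] tm 18.95
time_s: 19.08
ee_pos: [0.444, -0.2237, 0.0877]
orientation: [3.049, 0.755, 0.0]
force: [-1.0, -3.4, 0.7]
grip_width: 0.28
grip_force: 1.5
t [ 0.444  -0.2237  0.0877] phi 27.8 polar ang -155.2 rad 63.7 tool shift [-0.0012 -0.0021 -0.0004] turn z 4.8 force tool [-2.5  2.5 -0.7] grip 0.28 F 1.5292807761579752 j [-0.56  0.44  1.9  -0.    0.8   0.52] tm 19.075
```

```bash
python3 -m handwheel '[[[0,0,0],[0,-0.001,0],0.28],[[0,0,0],[0,-0.001,0],0.28]]';  python3 rem.py -157 65 0.088
python3 -m handwheel '[[[0,0,0],[0,-0.001,0],0.28]]';  python3 rem.py -157 65 0.088
```

```text
time_s: 19.32
ee_pos: [0.4429, -0.2219, 0.0876]
orientation: [-3.049, -0.755, 0.0]
force: [-0.0, -3.8, 0.3]
grip_width: 0.278
grip_force: 1.6
t [ 0.4429 -0.2219  0.0876] phi 27.8 polar ang -157.1 rad 63.9 tool shift [-0.0011 -0.     -0.0004] turn z 4.8 force tool [-1.8  3.4 -0.3] grip 0.278 F 1.5723405685275793 j [-0.56  0.44  1.9  -0.    0.8   0.53] tm 19.325
time_s: 19.45
ee_pos: [0.4425, -0.221, 0.0876]
orientation: [-3.049, -0.755, 0.0]
force: [-0.8, -4.2, -0.4]
grip_width: 0.284
grip_force: 1.6
t [ 0.4425 -0.221   0.0876] phi 27.8 polar ang -158.0 rad 64.0 tool shift [-0.0011  0.001  -0.0004] turn z 4.8 force tool [-2.7  3.3  0.4] grip 0.284 F 1.598665367346257 j [-0.56  0.44  1.9   0.    0.8   0.53] tm 19.45
```

Still moving freely at 3–4 N; continue in small steps to the stop.

```bash
python3 -m handwheel '[[[0,0,0],[0,-0.001,0],0.28]]';  python3 rem.py -157 65 0.088
python3 -m handwheel '[[[0,0,0],[0,-0.001,0],0.28]]';  python3 rem.py -157 65 0.088
```

```text
time_s: 19.58
ee_pos: [0.4423, -0.2205, 0.0877]
orientation: [3.048, 0.755, 0.001]
force: [1.9, -9.9, -4.1]
grip_width: 0.281
grip_force: 4.4
t [ 0.4423 -0.2205  0.0877] phi 27.8 polar ang -158.5 rad 64.0 tool shift [-0.0012  0.0015 -0.0003] turn z 4.8 force tool [-2.9  9.6  4.2] grip 0.281 F 4.377901788975578 j [-0.56  0.44  1.91 -0.    0.8   0.53] tm 19.575
time_s: 19.7
ee_pos: [0.4423, -0.2204, 0.0877]
orientation: [3.047, 0.755, 0.002]
force: [3.6, -13.7, -7.8]
grip_width: 0.279
grip_force: 7.0
t [ 0.4423 -0.2204  0.0877] phi 27.8 polar ang -158.6 rad 63.9 tool shift [-0.0012  0.0017 -0.0003] turn z 4.8 force tool [-3.2 13.8  7.8] grip 0.279 F 7.045360790798441 j [-0.56  0.44  1.91 -0.    0.79  0.53] tm 19.7
```

```bash
python3 -m handwheel '[[[0,0,0],[0,0,0],0.28]]';  python3 rem.py -157 65 0.088
```

```text
time_s: 19.82
ee_pos: [0.4423, -0.2204, 0.0877]
orientation: [3.047, 0.755, 0.002]
force: [2.2, -11.2, -6.1]
grip_width: 0.277
grip_force: 5.7
t [ 0.4423 -0.2204  0.0877] phi 27.8 polar ang -158.5 rad 64.0 tool shift [-0.0012  0.0016 -0.0003] turn z 4.8 force tool [-3.3 10.9  6.1] grip 0.277 F 5.729030786314979 j [-0.56  0.44  1.91 -0.    0.79  0.53] tm 19.825
```

```bash
python3 -m handwheel '[[[0,0,0],[0,-0.0003,0],0.28],[[0,0,0],[0,0,0],0.28],[[0,0,0],[0,0,0],0.28]]';  python3 rem.py -157 65 0.088; python3 -m handwheel '[[[0,0,0],[0,0,0],0.28],[[0,0,0],[0,0,0],0.28],[[0,0,0],[0,0,0],0.28]]';  python3 rem.py -157 65 0.088
```

```text
time_s: 20.2
ee_pos: [0.4423, -0.2204, 0.0877]
orientation: [3.047, 0.755, 0.002]
force: [3.1, -13.9, -5.8]
grip_width: 0.283
grip_force: 6.5
t [ 0.4423 -0.2204  0.0877] phi 27.8 polar ang -158.6 rad 63.9 tool shift [-0.0012  0.0017 -0.0003] turn z 4.8 force tool [-3.8 13.7  5.9] grip 0.283 F 6.461607275996357 j [-0.56  0.44  1.91 -0.    0.79  0.53] tm 20.2
time_s: 20.58
ee_pos: [0.4423, -0.2203, 0.0877]
orientation: [3.047, 0.755, 0.002]
force: [2.5, -13.8, -7.4]
grip_width: 0.284
grip_force: 6.5
t [ 0.4423 -0.2203  0.0877] phi 27.8 polar ang -158.6 rad 63.9 tool shift [-0.0012  0.0017 -0.0003] turn z 4.8 force tool [-4.2 13.4  7.5] grip 0.284 F 6.459212300833315 j [-0.56  0.44  1.91 -0.    0.79  0.53] tm 20.575
```

```bash
python3 -m handwheel '[[[0,0,0],[0,0.0002,0],0.28],[[0,0,0],[0,0,0],0.28],[[0,0,0],[0,0,0],0.28],[[0,0,0],[0,0,0],0.28],[[0,0,0],[0,0,0],0.28],[[0,0,0],[0,0,0],0.28]]';  python3 rem.py -157 65 0.088; python3 -m handwheel '[[[0,0,0],[0,0.002,0],0.28],[[0,0,0],[0,0.002,0],0.28],[[0,0,0],[0,0.0025,0],0.28],[[0,0,0],[0,0,0],0.28]]';  python3 rem.py -152.4 65 0.088
```

```text
time_s: 21.32
ee_pos: [0.4423, -0.2204, 0.0877]
orientation: [3.047, 0.755, 0.002]
force: [1.7, -12.5, -6.3]
grip_width: 0.283
grip_force: 5.9
t [ 0.4423 -0.2204  0.0877] phi 27.8 polar ang -158.5 rad 64.0 tool shift [-0.0012  0.0016 -0.0003] turn z 4.8 force tool [-4.3 11.8  6.3] grip 0.283 F 5.934298171196133 j [-0.56  0.44  1.91 -0.    0.79  0.53] tm 21.325
time_s: 21.82
ee_pos: [0.4447, -0.2249, 0.0876]
orientation: [-3.049, -0.755, 0.0]
force: [0.4, 0.4, 0.8]
grip_width: 0.283
grip_force: 0.0
t [ 0.4447 -0.2249  0.0876] phi 27.8 polar ang -154.0 rad 63.6 tool shift [-0.0014  0.0017 -0.0004] turn z 0.2 force tool [ 0.5 -0.1 -0.8] grip 0.283 F 0.0 j [-0.56  0.44  1.89  0.    0.8   0.52] tm 21.825
```

Free of the knob. I'll rise, move clear and check.

```bash
python3 -m handwheel '[[[0,0,0],[0,0,-0.02],0.28],[[0,0,0],[0,0,-0.03],0.28],[[0,0,0],[0,0,-0.05],0.28],[[0,0,0],[0,0,-0.05],0.28],[[0,0,0],[-0.05,0,-0.02],0.28],[[0,0,0],[-0.05,0,0],0.28],[[0,0,0],[-0.02,0,0],0.28],[[0,0,0],[0,0,0],0.28],[[0,0,0],[0,0,0],0.28]]'
python3 - <<'E'
from h import *
p,t,r=look(('drum_axis','knob','lever_pin','lever_pivot','bottle_centre'));save(p,'w5.png'); print(t)
look(('knob','bottle_centre'),'side')
E
```

```text
time_s: 22.95
ee_pos: [0.339, -0.2807, 0.2576]
orientation: [-3.049, -0.756, -0.0]
force: [0.9, -0.6, 0.1]
grip_width: 0.281
grip_force: 0.0
drum_axis [(array([ 0.5023, -0.1988,  0.0784]), 0.72)]
knob [(array([ 0.4417, -0.2273,  0.0994]), 0.75)]
lever_pin []
lever_pivot [(array([ 0.4981, -0.195 ,  0.0818]), 0.73)]
bottle_centre [(array([ 0.5274, -0.3803,  0.0612]), 0.69)]
[ 0.33904187 -0.28069688  0.25764052]
knob [(array([ 0.4417, -0.228 ,  0.1051]), 0.87)]
bottle_centre [(array([ 0.5251, -0.3792,  0.0572]), 0.84), (array([ 0.4415, -0.0077,  0.0682]), 0.83)]
```

View pics/w5.png

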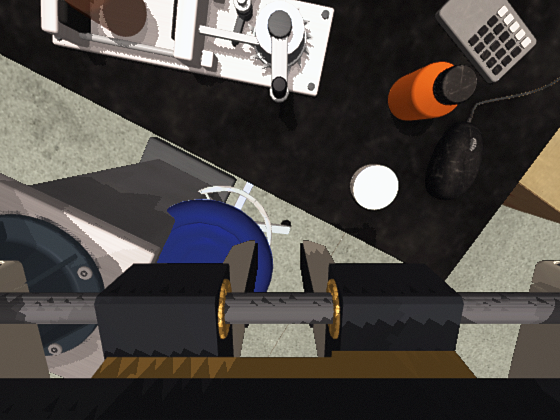

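The view shows the crank at home (knob at (279,90)) and the jaw open. The bottle still measures (0.441,-0.008), as at the start.

```bash
python3 -c "
from rig import arm
print(arm.sign_off())"
```

```text
the job is handed in; nothing more can be done
None
```

The job is handed in at about 23 s of the 72 s: lever fully off, pawl sprung clear, crank eased back at about 0.4 rad/s and pressed home at 11–14 N for over half a second, bottle still where it stood; no verdict came back.

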